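# Rock a notched joist to its marked slope on a round-topped stud and hold it

### The job

Set the notched joist offcut to its slope for a trial fit: pick it up, hang its notch square across the middle of the round-topped stud block with the joist roughly level, and feel the shoulder of the notch come hard up against the stud. Then, with the notch staying seated, rock the long end up until the swinging pointer of the angle gauge settles on the red mark. Finish while still holding it there, resting on the stud without being forced down; leave the other things alone.

Things in the scene. Friction and masses are not known exactly. Their poses are not given: they have to be found in the camera images.
- joist: Light orange-brown joist offcut, 45 mm wide (its x), 400 mm long (y), 60 mm high (z), 0.5 to 0.8 kg, lying on its underside, a yellow angle gauge clamped on its top near the short end. Origin: on the underside, midway across, below the pencil line. The wood runs from y = -170 mm (short end) to y = +230 mm (long end). Its wood is bare except for the gauge
- joist_grip (a point): Middle of the pencil line across the joist's top, at (0, 0, 60) mm in the joist's frame. The line, drawn round the wood, marks the balance point, the place to grip across the 45 mm width from above
- joist_notch (a point): Point in the notch at (0, -80, 8) mm in the joist's frame. The notch crosses the underside from y = -108 to -66 mm, 22 mm deep (flat seat at z = 22 mm); its face at y = -66 mm, next to the long end, is the shoulder. When seat and shoulder both bear on the stud's round top, this point lies on the axis of that round, at any slope
- joist_tail (a point): Lower edge of the joist's short end, at (0, -170, 0) mm in the joist's frame
- stud_block: Dark reddish-brown stud block fixed to the bench: a board on edge, 28 mm thick (y), 120 mm long (x), on a plywood sole of 150 x 100 x 18 mm. Its top is fully rounded and 90 mm above the bench. Origin: middle of the sole's underside; z up. The joist goes square across its middle (joist x along block x); hung as it lies, not turned end for end, its long end is on the block's +y side
- stud_nose (a point): Middle of the axis of the stud's round top (radius 14 mm), 76 mm above the bench. What lies on the round can rock to any slope
- pointer (a joint): Black pendulum pointer of the gauge (rad): hangs by gravity, points up to the dial's zero when the joist is level and reads the joist's slope, positive with the long end up (the tip then moves towards the long end). Swings about 3 times a second when disturbed, settles in about 2 s. The dial has a stroke every 5 degrees, long ones every 15
- mark (a joint): Red mark at the edge of the dial: its angle in rad on the pointer's scale; set differently each time (0.17 to 0.38), stays where it is on the dial
- gauge_pivot (a point): Pivot of the pointer, at (-11, -125, 109) mm in the joist's frame. The round gauge, 80 mm across, stands between y = -165 and y = -85 mm and reaches z = 150 mm; its dial looks to -x of the joist (towards the robot)
- pointer_tip (a point): Tip of the pointer, 31 mm above its pivot; its z axis runs from the pivot to the tip
- mark_tip (a point): Inner end of the red mark, 31 mm from the same pivot; its z axis runs from the pivot to the mark

How it is judged (in metres and radians):
On the way, in this order (a step that is already met when the one before it is completed fails the run):
1. the joist is lifted clear of the bench (height (world z) of each of joist, joist_tail above 0.03 m), for 0.1 s.
2. the notch hangs over the stud with its shoulder hard up, the joist square across and still well below the marked slope (y of joist_notch in the frame of stud_nose between -0.004 and 0.004 m and z of joist_notch in the frame of stud_nose between -0.004 and 0.004 m and x of joist_notch in the frame of stud_nose between -0.035 and 0.035 m and angle between the x axis of joist and the x axis of stud_block, either way round below 0.12 rad and contact force between joist and stud_block above 1 N and angle between joist's own z axis and vertical below 0.12 rad), for 0.2 s.
3. the joist, still seated, is rocked up until the pointer is on the mark (angle between the z axis of pointer_tip and the z axis of mark_tip, either way round below 0.044 rad and y of joist_notch in the frame of stud_nose between -0.004 and 0.004 m and z of joist_notch in the frame of stud_nose below 0.004 m and contact force between joist and stud_block above 0.5 N), for 0.3 s.
At the end, for the whole second after the job is handed in: Held by the fingers, the joist is at rest on the stud (0.5 to 40 N), seat and shoulder of its notch within 4 mm of home, within 35 mm of the middle and 0.12 rad of square, tail clear of the bench; the pointer rests within 2.5 degrees of the red mark (all of step 3 and velocity of joint pointer between -0.4 and 0.4 rad/s and z of joist_notch in the frame of stud_nose above -0.004 m and x of joist_notch in the frame of stud_nose between -0.035 and 0.035 m and angle between the x axis of joist and the x axis of stud_block, either way round below 0.12 rad and contact force between joist and stud_block below 40 N and contact force between the fingers and joist above 2 N and height (world z) of joist_tail above 0.012 m and linear speed of joist below 0.02 m/s); the arm keeps its last pose, push and grip.
It fails at once if the joist is forced on the stud with over 80 N (contact force between joist and stud_block above 80 N).
It fails at once if another thing on the bench is shifted by over 30 mm (distance of any of hammer, try_square, folding_rule, tape_measure, pencil, glue_brush, sanding_block from where it was at the start of the episode above 0.03 m).
It also fails if it takes over 58 s, if anything falls off the work surface, if the arm or the gripper's body presses on something with over 40 N, if the wrist force passes 120 N, or if a joint passes its speed limit or range.

### The arm

A 7-joint arm with a two-finger parallel gripper is mounted at the origin on a cart in front of the work surface, level with it; the furniture and walls round the work are solid. World frame = base frame: x ahead of the robot, y to its left, z up, the work surface at z = 0. Lengths are in m, angles in degrees, forces in N, time in s.
With the tool pointing down it reaches from about 0.425 to 0.875 m from the base axis. Payload 4.7 kg.
Tool frame: the origin (TCP) lies between the finger pads; the fingertips stand 8 mm ahead of it and the grasp point (between the pads) lies 11 mm behind it (env.tip_extent is the distance from the TCP to the fingertips, in m); z points along the fingers, y is the line along which they close (so a half turn about z gives the same grasp; the last joint's range is limited). The gripper opens to 87 mm and grips with 3 to 60 N. Pads are 19 mm wide; open, the fingers measure 117 mm over their backs; the gripper's body (75 mm by 190 mm) begins 51 mm behind the grasp point.
Start: joints at [70.594, 18.392, -4.016, 83.108, 1.295, 78.541, -3.26], TCP at [0.225, -0.61, 0.231] pointing down, gripper open.
Joint ranges: [-163.93, 163.93], [-17.29, 119.83], [-79.2, 71.16], [3.27, 140.29], [-89.18, 269.18], [5.43, 117.66], [-154.24, 154.24]. Speed limits (degrees/s): [147.25, 147.25, 180, 180, 180, 180, 180].

### API

Orientations are given as [roll, pitch, yaw] about the fixed x, y, z axes, in that order (R = Rz(yaw) Ry(pitch) Rx(roll)).
In Python, from cell import sensors, vision, workorder, env gives the robot as it stands.
- The arm moves only by the tool drive_tool, never from a script. Its argument "moves" is a list of rows, each an object of numbers: "x", "y", "z": the shift along the tool's x, y, z in mm; "rx", "ry", "rz": the turn, a rotation vector about the tool's x, y, z in rad; "fingers": the closure, from -1 (fully open) to 1 (shut). In form: [{"x": .., "y": .., "z": .., "rx": .., "ry": .., "rz": .., "fingers": ..}, ...]. A call has 1 to 20 rows; each row is the pose to reach, as a shift and turn from the pose commanded when the call began, along the tool's axes at that moment; what a row does not reach only later rows make up. A row lasts 1/8 s, in which the tool goes at most 62.5 mm and 10.7 degrees, less where a joint would pass 70% of its speed; a pose out of reach is approached as far as the arm can. A call with a gripper value outside its range is refused whole. The fingers move at their own pace and stop on an object; "force" is the grip in N (left out, the last holds). Time passes only in rows, so rows that repeat a pose let the fingers close. It gives the time, the measured TCP pose, the force, the opening and the grip force at its end, in the units of the state.
- sensors.get_obs(): the state, without advancing time (a new reading comes with each control period).
- vision.read_camera(name): name is "side" or "top" or "wrist"; returns a dict with "image" (384x512x3 uint8, red, green, blue), "fx", "fy", "cx", "cy" (pixels), "R" (3x3) and "t" (3): a world point X has camera coordinates R X + t. Camera axes: x right, y down, z forward; pixel columns grow to the right and rows downward; lengths in m; the calibration is good to about 2 mm. A picture is of the moment at which its call begins. There is no depth.
- workorder.sign_off(): hands the job in; it is judged then, once.
The state is a dict: "time_s": time; "qpos": joint angles; "joint_velocities": joint speeds; "effort": joint torques, N m; "tool_pos": TCP position; "tool_rot": TCP orientation; "force": force on the tool from outside, world axes, zero at the start; "wrist_torque": the same for the moment, N m; "grip_width": finger opening in m; "grasp_force": force on a finger pad.
Only numpy, scipy, OpenCV 4.12 (cv2) and the standard library are available. Lean on these libraries where they do the work, as an engineer would, in place of code of your own. Each camera call takes 0.05 s, during which the arm holds its last target. There are 200 camera calls.

## Working session

There is one attempt and no reset: what is moved stays moved. The work goes in short steps, Python scripts to look and compute and a tool call to move; the robot and the scene stay as the last step left them, time stands still between calls to the robot, and variables do not carry over. Pictures are saved under pics/ and viewed, at most 10 in all, crops included, and the job is handed in when it is done.

Besides the shell and the picture viewer there is one more tool, called after "Call:" by a JSON object that holds its "op" and its "data". drive_tool: Moves the arm, as the interface text tells. Its arguments: {"type":"object","properties":{"moves":{"type":"array"},"force":{"type":"number"}},"required":["moves"]}

```bash
mkdir -p pics; ls; python3 - <<'E'
from cell import sensors, vision, env
import cv2
for n in("side","top"):
    d=vision.read_camera(n); cv2.imwrite(f"pics/{n}0.png",cv2.resize(d["image"][:,:,::-1],None,fx=1.5,fy=1.5,interpolation=cv2.INTER_CUBIC))
    print(n,d["fx"],d["fy"],d["cx"],d["cy"],d["R"],d["t"])
print(sensors.get_obs(), env.tip_extent)
E
```

```text
pics
side 386.08480648433675 386.08480648433675 258.7998492782854 185.11797554400752 [[-0.85759649 -0.51392359 -0.02026831]
 [-0.29497262  0.52374598 -0.79917539]
 [ 0.42133053 -0.67939141 -0.6007561 ]] [0.40939539 0.3147976  0.64400958]
top 350.493095293625 350.493095293625 263.01868600697907 193.119320857767 [[ 0.02113955 -0.99928046  0.03149108]
 [-0.9909208  -0.02512499 -0.13207842]
 [ 0.1327746  -0.02841308 -0.99073892]] [-0.10593992  0.53658657  0.89415497]
{'time_s': 0.1, 'qpos': array([70.59577743, 18.43557422, -4.0125926 , 83.1680826 ,  1.29481921,
       78.54233728, -3.262723  ]), 'joint_velocities': array([-0.03320068, -0.10656133,  0.05457557, -0.05310339,  0.02364798,
        0.08966714, -0.03856966]), 'effort': array([-7.98824976e-05, -4.92573059e+01, -4.05669389e-01, -3.13399994e+01,
       -6.40120707e-02,  3.94974905e-02,  7.55257292e-05]), 'tool_pos': array([ 0.22432735, -0.60953908,  0.22956036]), 'tool_rot': array([-1.79899218e+02,  6.30108692e-03,  2.02082785e+01]), 'force': array([ 0.16162992, -0.37665655, -0.06473897]), 'wrist_torque': array([ 0.00668507,  0.0074303 , -0.01247797]), 'grasp_force': 0.0, 'grip_width': 0.08746287429629701} 0.008
```

View pics/side0.png

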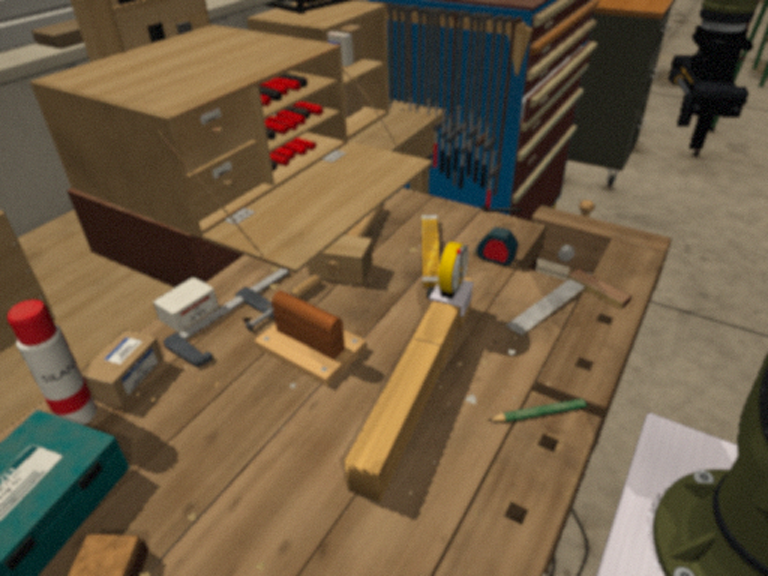

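View pics/top0.png

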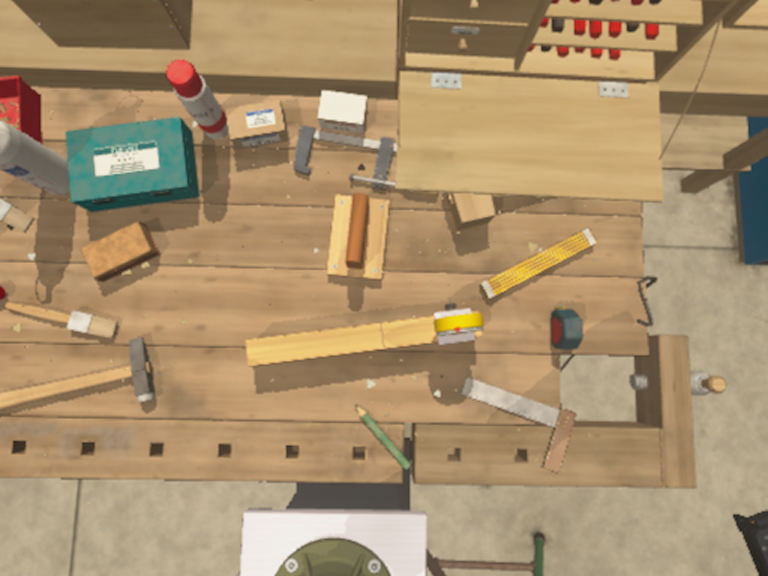

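```bash
cat > h.py <<'E'
from cell import sensors, vision, env
import cv2, numpy as np
from scipy.spatial.transform import Rotation as Ro
def cap(n,file=None,box=None,s=1):
    d=vision.read_camera(n)
    if file:
        im=d["image"][:,:,::-1]
        if box: im=im[box[1]:box[3],box[0]:box[2]]
        cv2.imwrite(f"pics/{file}.png",cv2.resize(im,None,fx=s,fy=s,interpolation=cv2.INTER_CUBIC))
    return d
def proj(d,X):
    c=np.atleast_2d(X)@np.array(d["R"]).T+d["t"]
    return np.c_[c[:,0]/c[:,2]*d["fx"]+d["cx"],c[:,1]/c[:,2]*d["fy"]+d["cy"]]
def ray(d,uv):
    R=np.array(d["R"]);v=R.T@np.array([(uv[0]-d["cx"])/d["fx"],(uv[1]-d["cy"])/d["fy"],1]);return -R.T@d["t"],v/np.linalg.norm(v)
def onz(d,uv,z):
    o,v=ray(d,uv);return o+v*(z-o[2])/v[2]
def tri(d1,u1,d2,u2):
    o1,v1=ray(d1,u1);o2,v2=ray(d2,u2)
    s=np.linalg.lstsq(np.c_[v1,-v2],o2-o1,rcond=None)[0];a=o1+v1*s[0];b=o2+v2*s[1];return (a+b)/2,np.linalg.norm(a-b)
E
python3 - <<'E'
from h import *
cap("top","top1",(160,120,330,250),4.5)
cap("side","side1",(160,140,320,335),3)
E
```

```text
(no output)
```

View pics/top1.png

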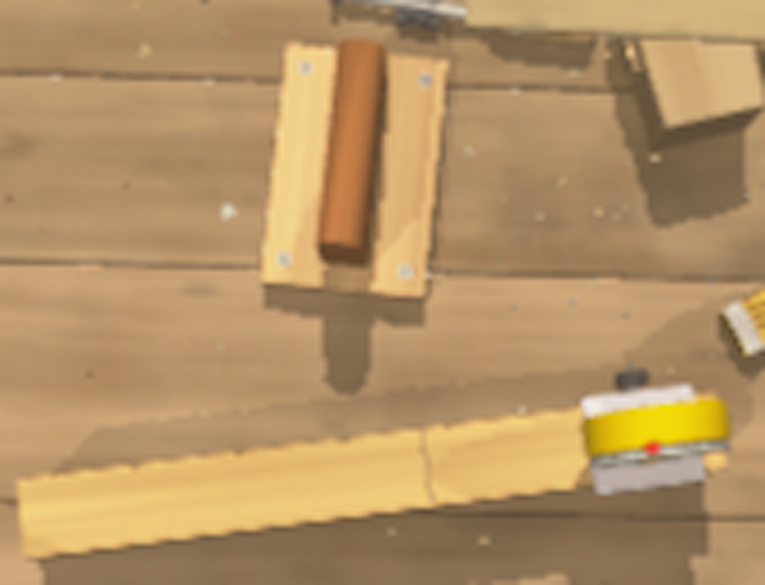

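View pics/side1.png

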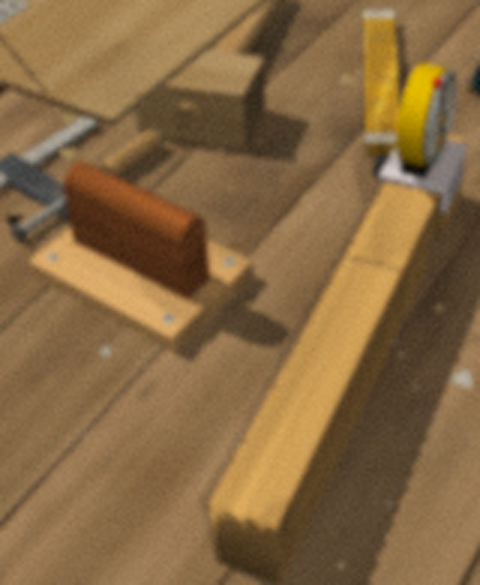

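```bash
python3 - <<'E'
from h import *
T=cap("top");S=cap("side")
t=lambda x,y:((x+.5)/4.5-.5+160,(y+.5)/4.5-.5+120)
s=lambda x,y:((x+.5)/3-.5+160,(y+.5)/3-.5+140)
np.set_printoptions(precision=4,suppress=True)
for nm,a,b in [("lineL far",(424,430),(350,258)),("line near",(433,504),(400,268)),("end far",(18,481),(217,512)),("end near",(27,556),(282,525)),
 ("sole c1",(262,284),(178,345)),("sole c2",(425,299),(252,268)),("sole c3",(288,44),(32,258))]:
    print(nm,*tri(T,t(*a),S,s(*b)))
print("top z60");
for p in [(424,430),(433,504),(18,481),(27,556)]: print(onz(T,t(*p),.06))
print("sole z18")
C=np.array([onz(T,t(*p),.018) for p in [(288,44),(449,60),(425,299),(262,284)]]);print(C,C.mean(0))
print("ridge z90",onz(T,t(361,40),.09),onz(T,t(345,250),.09))
a=C[0]+C[1]-C[2]-C[3];print("yaw",np.degrees(np.arctan2(a[1],a[0])))
p=[onz(T,t(*q),.06) for q in [(424,430),(433,504),(18,481),(27,556)]]
l=(p[2]+p[3]-p[0]-p[1])/2;print("joist len",np.linalg.norm(l),"yaw",np.degrees(np.arctan2(-l[0],l[1])),(p[0]+p[1])/2)
W=cap("wrist");R=np.array(W["R"]);print("wristcam pos",-R.T@W["t"],R,W["fx"],W["cx"],W["cy"])
E
```

```text
lineL far [ 0.4761 -0.0714  0.059 ] 0.004701964738987352
line near [ 0.4356 -0.0768  0.0631] 0.0012213952990265838
end far [0.4414 0.1574 0.0545] 0.00646766047558658
end near [0.4001 0.1489 0.0608] 0.005019393769053745
sole c1 [0.5657 0.0287 0.0114] 0.0049408571790263206
sole c2 [ 0.5612 -0.0694  0.0103] 0.000585939453668971
sole c3 [0.7141 0.0177 0.0214] 0.0035009136008038034
top z60
[ 0.4781 -0.0704  0.06  ]
[ 0.4363 -0.0765  0.06  ]
[0.444  0.1576 0.06  ]
[0.4023 0.1502 0.06  ]
sole z18
[[ 0.7168  0.019   0.018 ]
 [ 0.7097 -0.0804  0.018 ]
 [ 0.5602 -0.0692  0.018 ]
 [ 0.5668  0.0292  0.018 ]] [ 0.6384 -0.0254  0.018 ]
ridge z90 [ 0.6974 -0.029   0.09  ] [ 0.5757 -0.0237  0.09  ]
yaw -4.083216332796159
joist len 0.2299241098789862 yaw 8.509105926413334 [ 0.4572 -0.0735  0.06  ]
wristcam pos [ 0.2887 -0.5861  0.3843] [[ 0.3442 -0.9389 -0.001 ]
 [-0.9091 -0.3336  0.2494]
 [-0.2345 -0.085  -0.9684]] 298.23553568291663 259.08363446261643 191.53525666682393
```

```bash
cat >> h.py <<'E'
def go(pos,rpy):
    o=sensors.get_obs();R0=Ro.from_euler("xyz",o["tool_rot"],degrees=True);R1=Ro.from_euler("xyz",rpy,degrees=True)
    d=R0.inv().apply(np.array(pos)-o["tool_pos"])*1000;w=(R0.inv()*R1).as_rotvec()
    print("t",round(o["time_s"],2),"xyz",d.round(1),"r",w.round(4),"F",o["force"].round(1))
E
python3 -c "
from h import *
go((.457,-.0735,.23),(180,0,98.5))"
```

```text
t 0.35 xyz [ 403.5 -423.     0.5] r [-3.0000e-04 -2.0000e-04 -1.3663e+00] F [ 0.4  0.2 -0.2]
```

Call:
{"op": "drive_tool", "data": {"moves": [{"x": 100, "y": -106, "z": 0, "rz": -0.34}, {"x": 100, "y": -106, "z": 0, "rz": -0.34}, {"x": 200, "y": -212, "z": 0, "rz": -0.68}, {"x": 200, "y": -212, "z": 0, "rz": -0.68}, {"x": 300, "y": -318, "z": 0, "rz": -1.02}, {"x": 300, "y": -318, "z": 0, "rz": -1.02}, {"x": 403.5, "y": -423, "z": 0, "rz": -1.366}, {"x": 403.5, "y": -423, "z": 0, "rz": -1.366}, {"x": 403.5, "y": -423, "z": 0, "rz": -1.366}, {"x": 403.5, "y": -423, "z": 0, "rz": -1.366}, {"x": 403.5, "y": -423, "z": 0, "rz": -1.366}, {"x": 403.5, "y": -423, "z": 0, "rz": -1.366}, {"x": 403.5, "y": -423, "z": 0, "rz": -1.366}]}}

```text
invalid input at $.moves[0]: expected keys x, y, z, rx, ry, rz, fingers
```

```bash
python3 -c "
from h import *
go((.457,-.0735,.029),(180,0,98.5))
print(sensors.get_obs()['qpos'])
d=cap('wrist','w1',None,1.5)
print(proj(d,[[.457,-.0735,.06],[.423,.1539,.06]]))"
```

```text
t 0.35 xyz [ 403.5 -423.   201.5] r [-3.0000e-04 -2.0000e-04 -1.3663e+00] F [ 0.4  0.2 -0.2]
[70.59110368 18.40433814 -4.01832148 83.11865992  1.29462603 78.54051167
 -3.26203349]
[[-287.04819715 -330.98932872]
 [-621.10674084 -419.08837821]]
```

View pics/w1.png

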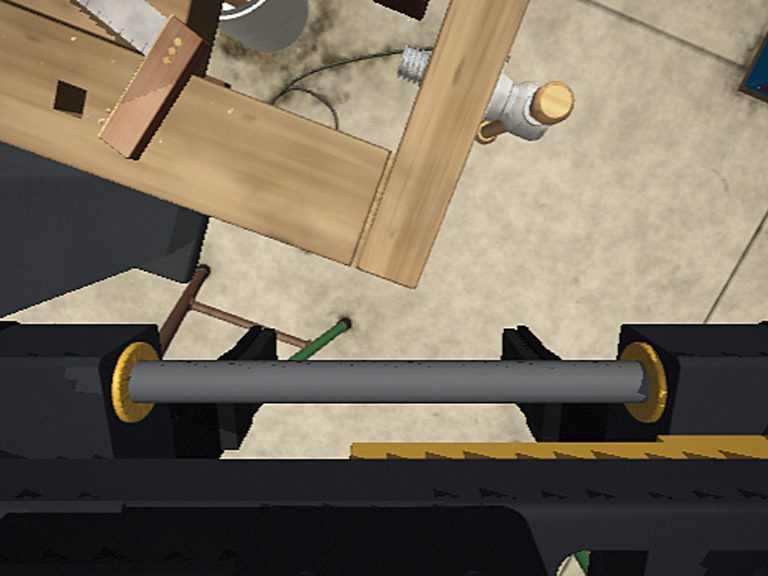

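The keys must all be present; the arm has not moved. The wrist picture shows the fingers at rows 320–450 and bench edge/vise above, so nothing usable yet. Moving again with full rows.

Call:
{"op": "drive_tool", "data": {"moves": [{"x": 100, "y": -106, "z": 0, "rx": 0, "ry": 0, "rz": -0.34, "fingers": -1}, {"x": 100, "y": -106, "z": 0, "rx": 0, "ry": 0, "rz": -0.34, "fingers": -1}, {"x": 200, "y": -212, "z": 0, "rx": 0, "ry": 0, "rz": -0.68, "fingers": -1}, {"x": 200, "y": -212, "z": 0, "rx": 0, "ry": 0, "rz": -0.68, "fingers": -1}, {"x": 300, "y": -318, "z": 0, "rx": 0, "ry": 0, "rz": -1.02, "fingers": -1}, {"x": 300, "y": -318, "z": 0, "rx": 0, "ry": 0, "rz": -1.02, "fingers": -1}, {"x": 403.5, "y": -423, "z": 0, "rx": 0, "ry": 0, "rz": -1.366, "fingers": -1}, {"x": 403.5, "y": -423, "z": 0, "rx": 0, "ry": 0, "rz": -1.366, "fingers": -1}, {"x": 403.5, "y": -423, "z": 0, "rx": 0, "ry": 0, "rz": -1.366, "fingers": -1}, {"x": 403.5, "y": -423, "z": 0, "rx": 0, "ry": 0, "rz": -1.366, "fingers": -1}, {"x": 403.5, "y": -423, "z": 0, "rx": 0, "ry": 0, "rz": -1.366, "fingers": -1}, {"x": 403.5, "y": -423, "z": 0, "rx": 0, "ry": 0, "rz": -1.366, "fingers": -1}]}}

```text
time_s: 1.9
tool_pos: [0.4565, -0.0752, 0.2305]
tool_rot: [-180.0, 0.0, 98.4]
force: [-0.4, -0.2, 0.5]
grip_width: 0.0868
grasp_force: 0.0
```

```bash
python3 -c "
from h import *
go((.457,-.0735,.029),(180,0,98.5))
print(sensors.get_obs()['qpos'])
d=cap('wrist','w2',None,1.5)
print(proj(d,[[.457,-.0735,.06],[.444,.1576,.06],[.4023,.1502,.06]])*1.5)"
```

```text
t 1.9 xyz [  1.8   0.8 201.5] r [-0.0005  0.0007 -0.0022] F [-0.4 -0.2  0.5]
[ 44.18240028  -3.88327442 -36.15495019 107.30568919  -2.31108687
  75.86033687  17.02958899]
[[ 389.1693245   264.93089562]
 [ 422.74606063 -105.16928474]
 [ 353.52097273 -102.57049354]]
```

View pics/w2.png

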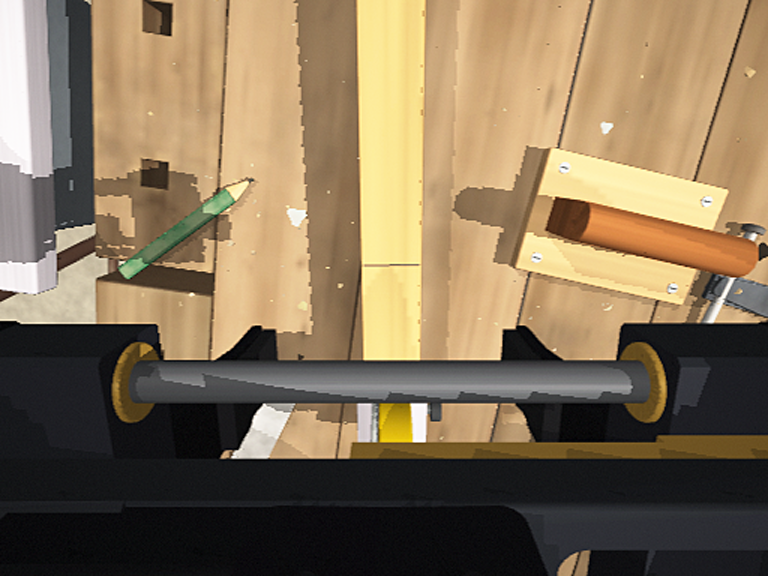

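The pencil line is at (391,265), predicted at (389,265), so the grip point holds within 2 mm; the sole corners are at (550,148), (728,188), (690,303), (513,268). Descending and gripping.

Call:
{"op": "drive_tool", "data": {"moves": [{"x": 1.8, "y": 1.2, "z": 60, "rx": 0, "ry": 0, "rz": 0, "fingers": -1}, {"x": 1.8, "y": 1.2, "z": 110, "rx": 0, "ry": 0, "rz": 0, "fingers": -1}, {"x": 1.8, "y": 1.2, "z": 150, "rx": 0, "ry": 0, "rz": 0, "fingers": -1}, {"x": 1.8, "y": 1.2, "z": 180, "rx": 0, "ry": 0, "rz": 0, "fingers": -1}, {"x": 1.8, "y": 1.2, "z": 195, "rx": 0, "ry": 0, "rz": 0, "fingers": -1}, {"x": 1.8, "y": 1.2, "z": 200, "rx": 0, "ry": 0, "rz": 0, "fingers": -1}, {"x": 1.8, "y": 1.2, "z": 200, "rx": 0, "ry": 0, "rz": 0, "fingers": -1}, {"x": 1.8, "y": 1.2, "z": 200, "rx": 0, "ry": 0, "rz": 0, "fingers": 0.2}, {"x": 1.8, "y": 1.2, "z": 200, "rx": 0, "ry": 0, "rz": 0, "fingers": 0.5}, {"x": 1.8, "y": 1.2, "z": 200, "rx": 0, "ry": 0, "rz": 0, "fingers": 1}, {"x": 1.8, "y": 1.2, "z": 200, "rx": 0, "ry": 0, "rz": 0, "fingers": 1}, {"x": 1.8, "y": 1.2, "z": 200, "rx": 0, "ry": 0, "rz": 0, "fingers": 1}, {"x": 1.8, "y": 1.2, "z": 200, "rx": 0, "ry": 0, "rz": 0, "fingers": 1}, {"x": 1.8, "y": 1.2, "z": 200, "rx": 0, "ry": 0, "rz": 0, "fingers": 1}], "force": 55}}

```text
time_s: 3.7
tool_pos: [0.4578, -0.0717, 0.0306]
tool_rot: [-180.0, 0.0, 98.5]
force: [-1.5, 0.1, 1.7]
grip_width: 0.0445
grasp_force: 55.0
```

```bash
python3 - <<'E'
from h import *
np.set_printoptions(precision=4,suppress=True)
go((.42,-.02,.30),(180,0,38.5))
# sole in w2: camera pose at that moment from tool pose
R0=Ro.from_euler("xyz",[-179.899,.0063,20.208],degrees=True).as_matrix();p0=np.array([.22433,-.60954,.22956])
Rc=np.array([[.3442,-.9389,-.001],[-.9091,-.3336,.2494],[-.2345,-.085,-.9684]]);c0=np.array([.2887,-.5861,.3843])
off=R0.T@(c0-p0);A=Rc@R0
R1=Ro.from_euler("xyz",[-180,0,98.4],degrees=True).as_matrix();Rn=A@R1.T;cn=np.array([.4565,-.0752,.2305])+R1@off
d=dict(R=Rn,t=-Rn@cn,fx=298.24,fy=298.24,cx=259.08,cy=191.54)
C=np.array([onz(d,((x+.5)/1.5-.5,(y+.5)/1.5-.5),.018) for x,y in [(550,148),(728,188),(690,303),(513,268)]]);print(C,C.mean(0))
print(onz(d,((391.5)/1.5-.5,(265.5)/1.5-.5),.06))
a=C[1]+C[2]-C[0]-C[3];b=C[0]+C[1]-C[2]-C[3];print(np.degrees(np.arctan2(a[1],a[0])),np.degrees(np.arctan2(-b[0],b[1])))
E
```

```text
t 3.7 xyz [  56.7  -29.9 -269.4] r [-0.0004  0.0004  1.047 ] F [-1.5  0.1  1.7]
[[ 0.5692  0.0292  0.018 ]
 [ 0.7177  0.02    0.018 ]
 [ 0.7174 -0.0772  0.018 ]
 [ 0.561  -0.0692  0.018 ]] [ 0.6413 -0.0243  0.018 ]
[ 0.4579 -0.073   0.06  ]
-3.248365750830854 -2.4933999106214695
```

```bash
python3 - <<'E'
from h import *
go((.46,.2,.30),(180,0,35))
S=cap("side");print(proj(S,[[.35,.14,.378],[.35,.14,.34],[.65,.33,.3],[.46,.2,.3]]))
E
```

```text
t 3.7 xyz [ 268.4   42.2 -269.5] r [-4.0000e-04  5.0000e-04  1.1081e+00] F [-1.5  0.1  1.7]
[[283.17386493 170.96158291]
 [282.64741654 195.44434943]
 [ 15.38212251 227.33888264]
 [189.26370936 217.75822199]]
```

Call:
{"op": "drive_tool", "data": {"moves": [{"x": 0, "y": 0, "z": -20, "rx": 0, "ry": 0, "rz": 0, "fingers": 1}, {"x": 0, "y": 0, "z": -50, "rx": 0, "ry": 0, "rz": 0, "fingers": 1}, {"x": 0, "y": 0, "z": -90, "rx": 0, "ry": 0, "rz": 0, "fingers": 1}, {"x": 0, "y": 0, "z": -130, "rx": 0, "ry": 0, "rz": 0, "fingers": 1}, {"x": 20, "y": 3, "z": -170, "rx": 0, "ry": 0, "rz": 0.1, "fingers": 1}, {"x": 50, "y": 8, "z": -210, "rx": 0, "ry": 0, "rz": 0.22, "fingers": 1}, {"x": 85, "y": 13, "z": -240, "rx": 0, "ry": 0, "rz": 0.36, "fingers": 1}, {"x": 120, "y": 18, "z": -260, "rx": 0, "ry": 0, "rz": 0.5, "fingers": 1}, {"x": 155, "y": 24, "z": -269, "rx": 0, "ry": 0, "rz": 0.64, "fingers": 1}, {"x": 190, "y": 30, "z": -269, "rx": 0, "ry": 0, "rz": 0.78, "fingers": 1}, {"x": 220, "y": 35, "z": -269, "rx": 0, "ry": 0, "rz": 0.9, "fingers": 1}, {"x": 245, "y": 39, "z": -269, "rx": 0, "ry": 0, "rz": 1.0, "fingers": 1}, {"x": 260, "y": 41, "z": -269, "rx": 0, "ry": 0, "rz": 1.07, "fingers": 1}, {"x": 268, "y": 42, "z": -269, "rx": 0, "ry": 0, "rz": 1.108, "fingers": 1}, {"x": 268, "y": 42, "z": -269, "rx": 0, "ry": 0, "rz": 1.108, "fingers": 1}, {"x": 268, "y": 42, "z": -269, "rx": 0, "ry": 0, "rz": 1.108, "fingers": 1}, {"x": 268, "y": 42, "z": -269, "rx": 0, "ry": 0, "rz": 1.108, "fingers": 1}, {"x": 268, "y": 42, "z": -269, "rx": 0, "ry": 0, "rz": 1.108, "fingers": 1}, {"x": 268, "y": 42, "z": -269, "rx": 0, "ry": 0, "rz": 1.108, "fingers": 1}, {"x": 268, "y": 42, "z": -269, "rx": 0, "ry": 0, "rz": 1.108, "fingers": 1}]}}

```text
time_s: 6.25
tool_pos: [0.46, 0.1995, 0.2996]
tool_rot: [180.0, -0.0, 35.0]
force: [-0.5, -0.1, -5.8]
grip_width: 0.0442
grasp_force: 55.1
```

Call:
{"op": "drive_tool", "data": {"moves": [{"x": 0, "y": 0, "z": 0, "rx": 0, "ry": 0, "rz": 0, "fingers": 1}, {"x": 0, "y": 0, "z": 0, "rx": 0, "ry": 0, "rz": 0, "fingers": 1}, {"x": 0, "y": 0, "z": 0, "rx": 0, "ry": 0, "rz": 0, "fingers": 1}, {"x": 0, "y": 0, "z": 0, "rx": 0, "ry": 0, "rz": 0, "fingers": 1}, {"x": 0, "y": 0, "z": 0, "rx": 0, "ry": 0, "rz": 0, "fingers": 1}, {"x": 0, "y": 0, "z": 0, "rx": 0, "ry": 0, "rz": 0, "fingers": 1}, {"x": 0, "y": 0, "z": 0, "rx": 0, "ry": 0, "rz": 0, "fingers": 1}, {"x": 0, "y": 0, "z": 0, "rx": 0, "ry": 0, "rz": 0, "fingers": 1}]}}

```text
time_s: 7.25
tool_pos: [0.46, 0.1996, 0.2995]
tool_rot: [180.0, 0.0, 35.0]
force: [0.0, -1.1, -4.9]
grip_width: 0.0446
grasp_force: 55.1
```

```bash
python3 - <<'E'
from h import *
o=sensors.get_obs();print(o["tool_pos"],o["tool_rot"],o["force"],o["wrist_torque"])
Rt=Ro.from_euler("xyz",o["tool_rot"],degrees=True).as_matrix()
Rj=Rt@np.array([[0,1,0],[1,0,0],[0,0,-1]])  # joist axes: x=tool y, y=tool x, z=-tool z
if Rj[0,0]<0: print("flip?")
ori=o["tool_pos"]-Rj@np.array([0,.0015,.0306])
S=cap("side");ims=[S["image"]]+[cap("side")["image"] for _ in range(3)]
im=np.mean(ims,0)
pv=np.array([-11,-125,109])/1000
pts=[ori+Rj@(pv+.031*np.array([0,np.sin(a),np.cos(a)])) for a in np.radians(range(-30,31,5))]
c=proj(S,ori+Rj@pv)[0];print("pivot",c);print(proj(S,pts).round(1).tolist())
x0,y0=int(c[0])-50,int(c[1])-45;print(x0,y0)
cv2.imwrite("pics/g1.png",cv2.resize(im[y0:y0+75,x0:x0+100,::-1],None,fx=8,fy=8,interpolation=cv2.INTER_CUBIC))
E
```

```text
[0.45999586 0.19958596 0.29950899] [1.79995726e+02 4.09282940e-03 3.49953882e+01] [ 0.00502758 -1.05508416 -4.90690924] [-0.04401527  0.02054481  0.01540381]
pivot [284.64882559 169.39433581]
[[298.1, 150.0], [296.2, 149.2], [294.1, 148.5], [291.9, 148.1], [289.7, 147.7], [287.5, 147.6], [285.2, 147.7], [282.9, 147.9], [280.6, 148.2], [278.4, 148.8], [276.2, 149.5], [274.1, 150.4], [272.0, 151.4]]
234 124[ WARN:0@4.671] global loadsave.cpp:1063 imwrite_ Unsupported depth image for selected encoder is fallbacked to CV_8U.
```

View pics/g1.png

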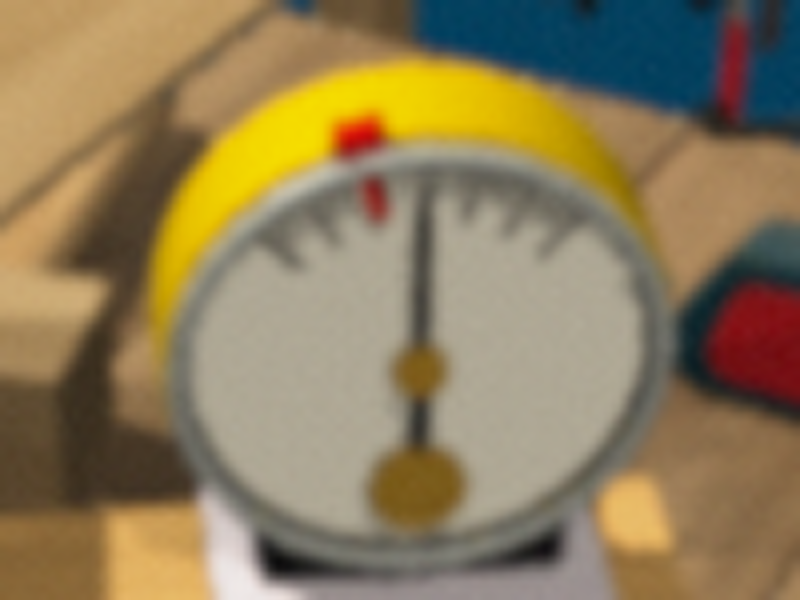

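The dial shows the pivot at (418,370), the pointer tip at (427,185), and the red mark's inner end at about (380,218), so the mark is roughly 13° on the long-end side. I'll tilt in the air by that much to null pointer against mark directly.

Call:
{"op": "drive_tool", "data": {"moves": [{"x": 0, "y": 0, "z": 0, "rx": 0, "ry": 0.03, "rz": 0, "fingers": 1}, {"x": 0, "y": 0, "z": 0, "rx": 0, "ry": 0.08, "rz": 0, "fingers": 1}, {"x": 0, "y": 0, "z": 0, "rx": 0, "ry": 0.14, "rz": 0, "fingers": 1}, {"x": 0, "y": 0, "z": 0, "rx": 0, "ry": 0.19, "rz": 0, "fingers": 1}, {"x": 0, "y": 0, "z": 0, "rx": 0, "ry": 0.22, "rz": 0, "fingers": 1}, {"x": 0, "y": 0, "z": 0, "rx": 0, "ry": 0.23, "rz": 0, "fingers": 1}, {"x": 0, "y": 0, "z": 0, "rx": 0, "ry": 0.23, "rz": 0, "fingers": 1}, {"x": 0, "y": 0, "z": 0, "rx": 0, "ry": 0.23, "rz": 0, "fingers": 1}, {"x": 0, "y": 0, "z": 0, "rx": 0, "ry": 0.23, "rz": 0, "fingers": 1}, {"x": 0, "y": 0, "z": 0, "rx": 0, "ry": 0.23, "rz": 0, "fingers": 1}, {"x": 0, "y": 0, "z": 0, "rx": 0, "ry": 0.23, "rz": 0, "fingers": 1}, {"x": 0, "y": 0, "z": 0, "rx": 0, "ry": 0.23, "rz": 0, "fingers": 1}, {"x": 0, "y": 0, "z": 0, "rx": 0, "ry": 0.23, "rz": 0, "fingers": 1}, {"x": 0, "y": 0, "z": 0, "rx": 0, "ry": 0.23, "rz": 0, "fingers": 1}, {"x": 0, "y": 0, "z": 0, "rx": 0, "ry": 0.23, "rz": 0, "fingers": 1}, {"x": 0, "y": 0, "z": 0, "rx": 0, "ry": 0.23, "rz": 0, "fingers": 1}, {"x": 0, "y": 0, "z": 0, "rx": 0, "ry": 0.23, "rz": 0, "fingers": 1}, {"x": 0, "y": 0, "z": 0, "rx": 0, "ry": 0.23, "rz": 0, "fingers": 1}, {"x": 0, "y": 0, "z": 0, "rx": 0, "ry": 0.23, "rz": 0, "fingers": 1}, {"x": 0, "y": 0, "z": 0, "rx": 0, "ry": 0.23, "rz": 0, "fingers": 1}]}}

```text
time_s: 9.95
tool_pos: [0.46, 0.1996, 0.2995]
tool_rot: [180.0, -13.2, 35.0]
force: [0.4, -0.5, -5.3]
grip_width: 0.0446
grasp_force: 55.1
```

```bash
cat >> h.py <<'E'
MJ=np.array([[0,1,0],[1,0,0],[0,0,-1]]); G=np.array([0,.0015,.0306])
def joist():
    o=sensors.get_obs();Rj=Ro.from_euler("xyz",o["tool_rot"],degrees=True).as_matrix()@MJ
    return o,Rj,o["tool_pos"]-Rj@G
def gauge(name,f,n=6,w=(50,45,100,75),s=8):
    o,Rj,ori=joist();S=cap(name);im=np.mean([S["image"]]+[cap(name)["image"] for _ in range(n-1)],0)
    pv=np.array([-11,-125,109])/1000;c=proj(S,ori+Rj@pv)[0];x0,y0=int(c[0])-w[0],int(c[1])-w[1]
    cv2.imwrite(f"pics/{f}.png",cv2.resize(im[y0:y0+w[3],x0:x0+w[2],::-1],None,fx=s,fy=s,interpolation=cv2.INTER_CUBIC).clip(0,255).astype(np.uint8))
    print("slope tool",np.degrees(np.arcsin(Rj[2,1])),"rot",o["tool_rot"].round(2),"t",o["time_s"],"x0y0",x0,y0)
    pts=[ori+Rj@(pv+.031*np.array([0,np.sin(a),np.cos(a)])) for a in np.radians(range(0,26,5))]
    print(((np.vstack([c,proj(S,pts)])-[x0,y0]+.5)*s-.5).round(0).tolist())
E
python3 -c "
from h import *
gauge('side','g2')"
```

```text
slope tool 13.175277382220827 rot [180.   -13.18  35.  ] t 9.95 x0y0 245 143
[[408.0, 370.0], [461.0, 211.0], [444.0, 209.0], [426.0, 208.0], [409.0, 209.0], [391.0, 211.0], [374.0, 215.0]]
```

View pics/g2.png

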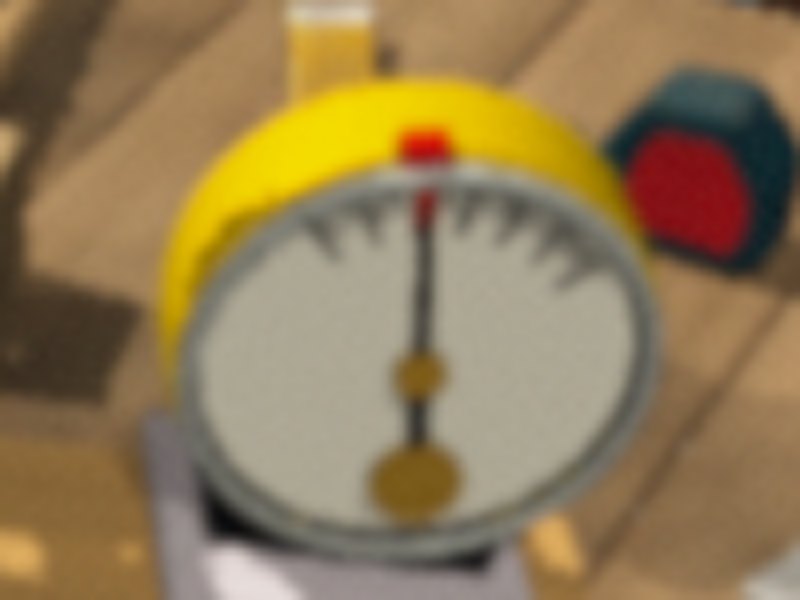

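The pointer (418,375)→(425,225) lies right on the red mark's inner end (424,220): the target is tool slope 13.2°. Checking the flap, toolbox and stud clearances next.

```bash
python3 - <<'E'
from h import *
np.set_printoptions(precision=3,suppress=True)
T=cap("top");S=cap("side");f=lambda x,y:((x+.5)/1.5-.5,(y+.5)/1.5-.5)
for n,a,b in [("flap+y-x",(398,189),(264,262)),("flap-y-x",(662,200),(433,160)),("box",(192,119),(42,412)),("box2",(197,196),(125,462)),("stud ridge near",(345/4.5+160)*1.5 and ((345/4.5+160)*1.5,(245/4.5+120)*1.5),((195/3+160)*1.5,(222/3+140)*1.5))]:
    print(n,*tri(T,f(*a),S,f(*b)))
go((.646,.066,.22),(180,0,86.7))
E
```

```text
flap+y-x [ 0.725 -0.078  0.103] 0.054023377038015984
flap-y-x [ 0.697 -0.551  0.096] 0.006247411503965488
box [0.846 0.285 0.041] 0.007265506340876541
box2 [0.708 0.274 0.015] 0.002518084341161296
stud ridge near [ 0.578 -0.024  0.085] 0.00143837631939025
t 10.35 xyz [ 55.6 216.2  94.7] r [ 0.104 -0.214 -0.898] F [-0.3  0.  -5.6]
```

```bash
python3 -c "
from h import *
go((.632,.066,.22),(180,0,86.7))"
```

```text
t 10.35 xyz [ 44.5 208.1  92.1] r [ 0.1038 -0.214  -0.8982] F [-0.3  0.  -5.6]
```

Call:
{"op": "drive_tool", "data": {"moves": [{"x": 3, "y": 15, "z": 7, "rx": 0.007, "ry": -0.015, "rz": -0.06, "fingers": 1}, {"x": 9, "y": 42, "z": 18, "rx": 0.02, "ry": -0.043, "rz": -0.18, "fingers": 1}, {"x": 16, "y": 75, "z": 33, "rx": 0.037, "ry": -0.077, "rz": -0.32, "fingers": 1}, {"x": 23, "y": 108, "z": 48, "rx": 0.054, "ry": -0.111, "rz": -0.467, "fingers": 1}, {"x": 30, "y": 142, "z": 63, "rx": 0.071, "ry": -0.146, "rz": -0.61, "fingers": 1}, {"x": 37, "y": 171, "z": 76, "rx": 0.085, "ry": -0.176, "rz": -0.74, "fingers": 1}, {"x": 42, "y": 194, "z": 86, "rx": 0.097, "ry": -0.2, "rz": -0.838, "fingers": 1}, {"x": 44.5, "y": 208, "z": 92, "rx": 0.104, "ry": -0.214, "rz": -0.898, "fingers": 1}, {"x": 44.5, "y": 208, "z": 92, "rx": 0.104, "ry": -0.214, "rz": -0.898, "fingers": 1}, {"x": 44.5, "y": 208, "z": 92, "rx": 0.104, "ry": -0.214, "rz": -0.898, "fingers": 1}, {"x": 44.5, "y": 208, "z": 92, "rx": 0.104, "ry": -0.214, "rz": -0.898, "fingers": 1}, {"x": 44.5, "y": 208, "z": 92, "rx": 0.104, "ry": -0.214, "rz": -0.898, "fingers": 1}]}}

```text
time_s: 11.85
tool_pos: [0.6318, 0.0664, 0.2207]
tool_rot: [180.0, 0.0, 86.7]
force: [-0.2, 0.2, -5.8]
grip_width: 0.0445
grasp_force: 55.1
```

```bash
python3 -c "
from h import *
go((.632,.063,.115),(180,0,86.7))
o,Rj,ori=joist();print(o['tool_pos'],o['tool_rot'],o['force'],o['qpos'].round(1),'notch',ori+Rj@[0,-.08,.008])
cap('top','t3',(225,110,345,200),6.6)"
```

```text
t 11.85 xyz [ -3.4   0.3 105.7] r [ 0.0008  0.0002 -0.0001] F [-0.2  0.2 -5.8]
[0.6317823  0.06640427 0.22069424] [1.79954544e+02 1.00398540e-02 8.66928799e+01] [-0.15490595  0.17871524 -5.75723612] [ 29.5  24.  -50.   84.9  18.5  79.6 -24.7] notch [ 0.6270984  -0.014965    0.19810852]
```

View pics/t3.png

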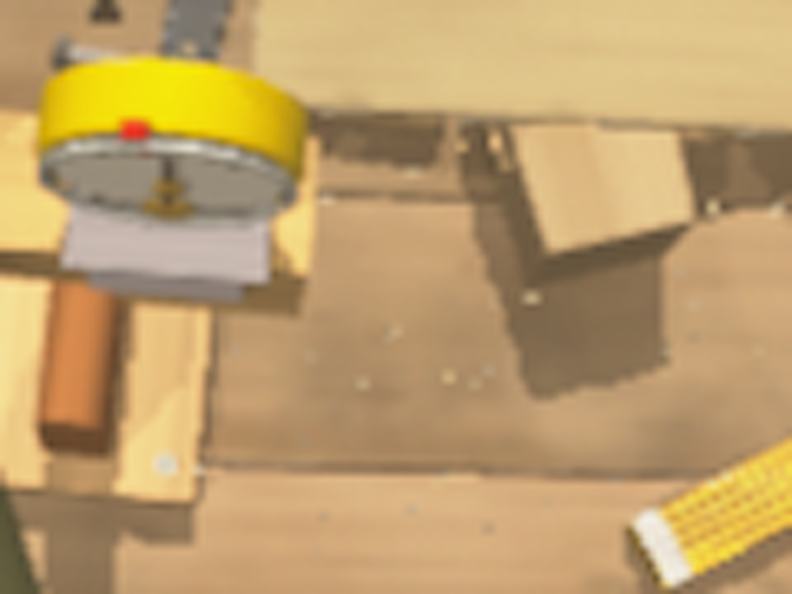

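Top view: joist hangs clear and square over the stud (stud visible at (38–120, 280–450)), the gauge is clear of the flap. Lowering into the notch with ~7 mm shoulder gap.

Call:
{"op": "drive_tool", "data": {"moves": [{"x": -3.4, "y": 0, "z": 15, "rx": 0, "ry": 0, "rz": 0, "fingers": 1}, {"x": -3.4, "y": 0, "z": 40, "rx": 0, "ry": 0, "rz": 0, "fingers": 1}, {"x": -3.4, "y": 0, "z": 65, "rx": 0, "ry": 0, "rz": 0, "fingers": 1}, {"x": -3.4, "y": 0, "z": 85, "rx": 0, "ry": 0, "rz": 0, "fingers": 1}, {"x": -3.4, "y": 0, "z": 98, "rx": 0, "ry": 0, "rz": 0, "fingers": 1}, {"x": -3.4, "y": 0, "z": 105, "rx": 0, "ry": 0, "rz": 0, "fingers": 1}, {"x": -3.4, "y": 0, "z": 109, "rx": 0, "ry": 0, "rz": 0, "fingers": 1}, {"x": -3.4, "y": 0, "z": 113, "rx": 0, "ry": 0, "rz": 0, "fingers": 1}, {"x": -3.4, "y": 0, "z": 116, "rx": 0, "ry": 0, "rz": 0, "fingers": 1}, {"x": -3.4, "y": 0, "z": 118, "rx": 0, "ry": 0, "rz": 0, "fingers": 1}, {"x": -3.4, "y": 0, "z": 118, "rx": 0, "ry": 0, "rz": 0, "fingers": 1}, {"x": -3.4, "y": 0, "z": 118, "rx": 0, "ry": 0, "rz": 0, "fingers": 1}]}}

```text
time_s: 13.4
tool_pos: [0.6319, 0.0628, 0.1022]
tool_rot: [180.0, -0.0, 86.7]
force: [-0.3, -0.1, -5.2]
grip_width: 0.0447
grasp_force: 55.1
```

Call:
{"op": "drive_tool", "data": {"moves": [{"x": 0, "y": 0, "z": 1, "rx": 0, "ry": 0, "rz": 0, "fingers": 1}, {"x": 0, "y": 0, "z": 2, "rx": 0, "ry": 0, "rz": 0, "fingers": 1}, {"x": 0, "y": 0, "z": 2.5, "rx": 0, "ry": 0, "rz": 0, "fingers": 1}, {"x": 0, "y": 0, "z": 2.5, "rx": 0, "ry": 0, "rz": 0, "fingers": 1}, {"x": 0, "y": 0, "z": 2.5, "rx": 0, "ry": 0, "rz": 0, "fingers": 1}]}}

```text
time_s: 14.02
tool_pos: [0.6318, 0.0627, 0.0996]
tool_rot: [-180.0, -0.0, 86.7]
force: [-0.3, -0.5, -6.2]
grip_width: 0.0448
grasp_force: 55.1
```

Call:
{"op": "drive_tool", "data": {"moves": [{"x": 0, "y": 0, "z": 0.5, "rx": 0, "ry": 0, "rz": 0, "fingers": 1}, {"x": 0, "y": 0, "z": 1, "rx": 0, "ry": 0, "rz": 0, "fingers": 1}, {"x": 0, "y": 0, "z": 1, "rx": 0, "ry": 0, "rz": 0, "fingers": 1}, {"x": 0, "y": 0, "z": 1, "rx": 0, "ry": 0, "rz": 0, "fingers": 1}]}}

```text
time_s: 14.52
tool_pos: [0.6318, 0.0627, 0.0986]
tool_rot: [-180.0, -0.0, 86.7]
force: [-0.7, -0.5, -5.1]
grip_width: 0.0447
grasp_force: 55.1
```

Call:
{"op": "drive_tool", "data": {"moves": [{"x": 0, "y": 0, "z": 0.5, "rx": 0, "ry": 0, "rz": 0, "fingers": 1}, {"x": 0, "y": 0, "z": 0.8, "rx": 0, "ry": 0, "rz": 0, "fingers": 1}, {"x": 0, "y": 0, "z": 0.8, "rx": 0, "ry": 0, "rz": 0, "fingers": 1}]}}

```text
time_s: 14.9
tool_pos: [0.6318, 0.0628, 0.0981]
tool_rot: [180.0, -0.0, 86.7]
force: [-1.0, 0.8, -2.9]
grip_width: 0.0448
grasp_force: 55.0
```

Call:
{"op": "drive_tool", "data": {"moves": [{"x": 0, "y": 0, "z": 0.5, "rx": 0, "ry": 0, "rz": 0, "fingers": 1}, {"x": 0, "y": 0, "z": 0.8, "rx": 0, "ry": 0, "rz": 0, "fingers": 1}, {"x": 0, "y": 0, "z": 0.8, "rx": 0, "ry": 0, "rz": 0, "fingers": 1}]}}

```text
time_s: 15.28
tool_pos: [0.6319, 0.0629, 0.0975]
tool_rot: [180.0, -0.0, 86.7]
force: [-2.4, 0.6, 2.5]
grip_width: 0.0446
grasp_force: 55.1
```

Seat contact felt at TCP z≈0.098 (predicted 0.0986). Now sliding toward −y to find the shoulder.

Call:
{"op": "drive_tool", "data": {"moves": [{"x": -1, "y": 0, "z": -0.2, "rx": 0, "ry": 0, "rz": 0, "fingers": 1}, {"x": -2, "y": 0, "z": -0.2, "rx": 0, "ry": 0, "rz": 0, "fingers": 1}, {"x": -3, "y": 0, "z": -0.2, "rx": 0, "ry": 0, "rz": 0, "fingers": 1}, {"x": -3, "y": 0, "z": -0.2, "rx": 0, "ry": 0, "rz": 0, "fingers": 1}]}}

```text
time_s: 15.78
tool_pos: [0.6319, 0.0621, 0.0978]
tool_rot: [179.9, -0.2, 86.8]
force: [-1.9, 4.9, 2.9]
grip_width: 0.0449
grasp_force: 55.1
```

Call:
{"op": "drive_tool", "data": {"moves": [{"x": -0.5, "y": 0, "z": 0, "rx": 0, "ry": 0, "rz": 0, "fingers": 1}, {"x": -1, "y": 0, "z": 0, "rx": 0, "ry": 0, "rz": 0, "fingers": 1}, {"x": -1.5, "y": 0, "z": 0, "rx": 0, "ry": 0, "rz": 0, "fingers": 1}, {"x": -1.5, "y": 0, "z": 0, "rx": 0, "ry": 0, "rz": 0, "fingers": 1}]}}

```text
time_s: 16.27
tool_pos: [0.6321, 0.0608, 0.0979]
tool_rot: [179.9, -0.2, 86.8]
force: [-1.3, 5.6, 2.1]
grip_width: 0.0444
grasp_force: 55.1
```

Call:
{"op": "drive_tool", "data": {"moves": [{"x": -0.5, "y": 0, "z": -0.2, "rx": 0, "ry": 0, "rz": 0, "fingers": 1}, {"x": -1, "y": 0, "z": -0.2, "rx": 0, "ry": 0, "rz": 0, "fingers": 1}, {"x": -1.5, "y": 0, "z": -0.2, "rx": 0, "ry": 0, "rz": 0, "fingers": 1}, {"x": -2, "y": 0, "z": -0.2, "rx": 0, "ry": 0, "rz": 0, "fingers": 1}, {"x": -2, "y": 0, "z": -0.2, "rx": 0, "ry": 0, "rz": 0, "fingers": 1}]}}

```text
time_s: 16.9
tool_pos: [0.6321, 0.0576, 0.0979]
tool_rot: [179.9, -0.1, 86.7]
force: [-0.2, 5.0, 2.0]
grip_width: 0.0444
grasp_force: 55.1
```

Call:
{"op": "drive_tool", "data": {"moves": [{"x": -0.5, "y": 0, "z": 0, "rx": 0, "ry": 0, "rz": 0, "fingers": 1}, {"x": -1, "y": 0, "z": 0, "rx": 0, "ry": 0, "rz": 0, "fingers": 1}, {"x": -1.5, "y": 0, "z": 0, "rx": 0, "ry": 0, "rz": 0, "fingers": 1}, {"x": -1.5, "y": 0, "z": 0, "rx": 0, "ry": 0, "rz": 0, "fingers": 1}]}}

```text
time_s: 17.4
tool_pos: [0.6321, 0.0575, 0.0981]
tool_rot: [179.9, -0.2, 86.8]
force: [0.7, 7.4, 2.3]
grip_width: 0.0447
grasp_force: 55.1
```

Call:
{"op": "drive_tool", "data": {"moves": [{"x": -0.5, "y": 0, "z": 0, "rx": 0, "ry": 0, "rz": 0, "fingers": 1}, {"x": -1, "y": 0, "z": 0, "rx": 0, "ry": 0, "rz": 0, "fingers": 1}, {"x": -1.5, "y": 0, "z": 0, "rx": 0, "ry": 0, "rz": 0, "fingers": 1}, {"x": -2, "y": 0, "z": 0, "rx": 0, "ry": 0, "rz": 0, "fingers": 1}, {"x": -2, "y": 0, "z": 0, "rx": 0, "ry": 0, "rz": 0, "fingers": 1}, {"x": -2, "y": 0, "z": 0, "rx": 0, "ry": 0, "rz": 0, "fingers": 1}]}}

```text
time_s: 18.15
tool_pos: [0.632, 0.0573, 0.0983]
tool_rot: [179.9, -0.4, 86.8]
force: [0.4, 10.0, 2.1]
grip_width: 0.0447
grasp_force: 55.1
```

Shoulder found: y stalled at 0.0573 (predicted 0.0565) while the push rose to 10 N. Rocking up about the stud axis, first half.

Call:
{"op": "drive_tool", "data": {"moves": [{"x": -0.5, "y": 0, "z": -2.0, "rx": 0, "ry": 0.02, "rz": 0, "fingers": 1}, {"x": -1.0, "y": 0, "z": -3.6, "rx": 0, "ry": 0.04, "rz": 0, "fingers": 1}, {"x": -1.5, "y": 0, "z": -5.2, "rx": 0, "ry": 0.06, "rz": 0, "fingers": 1}, {"x": -2.1, "y": 0, "z": -6.8, "rx": 0, "ry": 0.08, "rz": 0, "fingers": 1}, {"x": -2.7, "y": 0, "z": -8.4, "rx": 0, "ry": 0.1, "rz": 0, "fingers": 1}, {"x": -3.3, "y": 0, "z": -9.9, "rx": 0, "ry": 0.12, "rz": 0, "fingers": 1}, {"x": -3.3, "y": 0, "z": -9.9, "rx": 0, "ry": 0.12, "rz": 0, "fingers": 1}, {"x": -3.3, "y": 0, "z": -9.9, "rx": 0, "ry": 0.12, "rz": 0, "fingers": 1}]}}

```text
time_s: 19.15
tool_pos: [0.6318, 0.0538, 0.1083]
tool_rot: [179.9, -7.2, 86.8]
force: [1.7, 9.6, 1.5]
grip_width: 0.0444
grasp_force: 55.0
```

Call:
{"op": "drive_tool", "data": {"moves": [{"x": -0.5, "y": 0, "z": -1.6, "rx": 0, "ry": 0.02, "rz": 0, "fingers": 1}, {"x": -1.0, "y": 0, "z": -3.2, "rx": 0, "ry": 0.04, "rz": 0, "fingers": 1}, {"x": -1.5, "y": 0, "z": -4.8, "rx": 0, "ry": 0.06, "rz": 0, "fingers": 1}, {"x": -2.1, "y": 0, "z": -6.4, "rx": 0, "ry": 0.08, "rz": 0, "fingers": 1}, {"x": -2.6, "y": 0, "z": -7.8, "rx": 0, "ry": 0.097, "rz": 0, "fingers": 1}, {"x": -2.8, "y": 0, "z": -8.4, "rx": 0, "ry": 0.105, "rz": 0, "fingers": 1}, {"x": -2.8, "y": 0, "z": -8.4, "rx": 0, "ry": 0.105, "rz": 0, "fingers": 1}, {"x": -2.8, "y": 0, "z": -8.4, "rx": 0, "ry": 0.105, "rz": 0, "fingers": 1}, {"x": -2.8, "y": 0, "z": -8.4, "rx": 0, "ry": 0.105, "rz": 0, "fingers": 1}, {"x": -2.8, "y": 0, "z": -8.4, "rx": 0, "ry": 0.105, "rz": 0, "fingers": 1}, {"x": -2.8, "y": 0, "z": -8.4, "rx": 0, "ry": 0.105, "rz": 0, "fingers": 1}, {"x": -2.8, "y": 0, "z": -8.4, "rx": 0, "ry": 0.105, "rz": 0, "fingers": 1}, {"x": -2.8, "y": 0, "z": -8.4, "rx": 0, "ry": 0.105, "rz": 0, "fingers": 1}, {"x": -2.8, "y": 0, "z": -8.4, "rx": 0, "ry": 0.105, "rz": 0, "fingers": 1}, {"x": -2.8, "y": 0, "z": -8.4, "rx": 0, "ry": 0.105, "rz": 0, "fingers": 1}, {"x": -2.8, "y": 0, "z": -8.4, "rx": 0, "ry": 0.105, "rz": 0, "fingers": 1}, {"x": -2.8, "y": 0, "z": -8.4, "rx": 0, "ry": 0.105, "rz": 0, "fingers": 1}, {"x": -2.8, "y": 0, "z": -8.4, "rx": 0, "ry": 0.105, "rz": 0, "fingers": 1}, {"x": -2.8, "y": 0, "z": -8.4, "rx": 0, "ry": 0.105, "rz": 0, "fingers": 1}, {"x": -2.8, "y": 0, "z": -8.4, "rx": 0, "ry": 0.105, "rz": 0, "fingers": 1}]}}

```text
time_s: 21.65
tool_pos: [0.6314, 0.05, 0.1164]
tool_rot: [179.9, -13.2, 86.8]
force: [0.8, 10.3, 1.0]
grip_width: 0.0447
grasp_force: 55.0
```

```bash
python3 - <<'E'
from h import *
gauge("side","ga",10,(22,27,50,62),8);gauge("top","gb",6,(25,31,50,62),8)
cv2.imwrite("pics/g3.png",np.hstack([cv2.imread("pics/ga.png"),cv2.imread("pics/gb.png")]))
o,Rj,ori=joist();print("notch",ori+Rj@[0,-.08,.008],o["force"])
E
```

```text
slope tool 13.237880905146952 rot [179.89 -13.24  86.82] t 21.65 x0y0 204 138
[[182.0, 223.0], [190.0, 121.0], [184.0, 123.0], [178.0, 127.0], [172.0, 131.0], [166.0, 136.0], [160.0, 142.0]]
slope tool 13.240613640544538 rot [179.89 -13.24  86.82] t 22.15 x0y0 239 123
[[204.0, 256.0], [233.0, 233.0], [223.0, 231.0], [214.0, 230.0], [204.0, 230.0], [195.0, 229.0], [185.0, 228.0]]
notch [ 0.62736609 -0.02405982  0.07568892] [0.9244991  9.79753457 0.45356447]
```

View pics/g3.png

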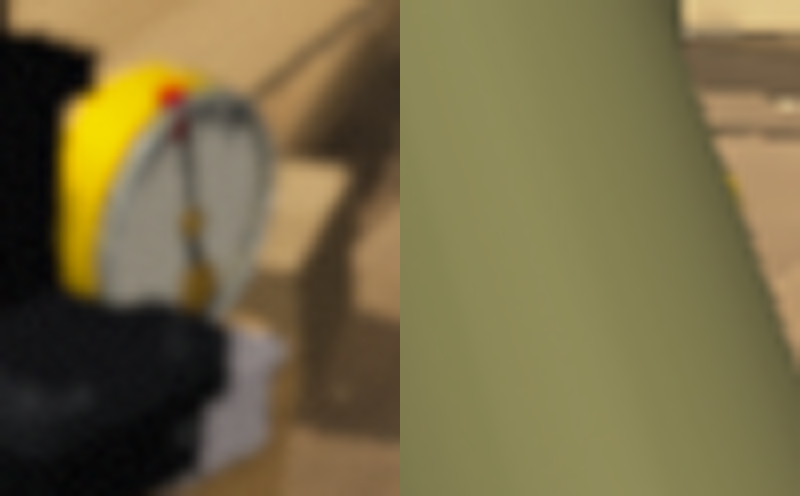

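Side view: pivot (192,220), pointer runs up to about (182,135), right into the red mark's inner end (≈(178,132)). The top view is blocked by the arm. Checking the alignment numerically in both pictures.

```bash
python3 - <<'E'
import cv2,numpy as np
for f,(r0,r1),(m0,m1),(c0,c1) in [("g2",(250,335),(195,232),(395,455)),("g1",(220,335),(180,215),(355,460)),("ga",(148,205),(116,140),(160,215))]:
    im=cv2.imread(f"pics/{f}.png").astype(float);g=im.sum(2)/3
    red=np.clip(im[:,:,2]-np.maximum(im[:,:,0],im[:,:,1])-35,0,None)
    P=[]
    for y in range(r0,r1):
        w=np.clip(np.median(g[y,c0:c1])-20-g[y,c0:c1],0,None)
        if w.sum()>20:P.append((y,(w*np.arange(c0,c1)).sum()/w.sum()))
    P=np.array(P);k=np.polyfit(P[:,0],P[:,1],1);print(f,"pointer slope",k[0].round(3),"resid",np.std(P[:,1]-np.polyval(k,P[:,0])).round(2))
    for y in range(m0,m1,4):
        w=red[y,c0:c1]
        if w.sum()>15: x=(w*np.arange(c0,c1)).sum()/w.sum();print(" row",y,"red",x.round(1),"pointer",np.polyval(k,y).round(1),w.sum().round())
E
```

```text
g2 pointer slope -0.046 resid 0.19
 row 195 red 426.0 pointer 428.0 348.0
 row 199 red 425.9 pointer 427.8 528.0
 row 203 red 425.8 pointer 427.6 530.0
 row 207 red 425.3 pointer 427.4 461.0
 row 211 red 424.6 pointer 427.2 313.0
 row 215 red 424.0 pointer 427.1 199.0
 row 219 red 423.7 pointer 426.9 96.0
g1 pointer slope -0.022 resid 0.7
 row 180 red 372.2 pointer 423.5 202.0
 row 184 red 372.0 pointer 423.4 504.0
 row 188 red 372.2 pointer 423.3 785.0
 row 192 red 372.9 pointer 423.2 910.0
 row 196 red 373.8 pointer 423.2 942.0
 row 200 red 374.7 pointer 423.1 977.0
 row 204 red 375.7 pointer 423.0 917.0
 row 208 red 376.6 pointer 422.9 836.0
 row 212 red 377.2 pointer 422.8 609.0
ga pointer slope 0.09 resid 0.28
```

```bash
python3 - <<'E'
import cv2,numpy as np
im=cv2.imread("pics/ga.png").astype(float);g=im.sum(2)/3
red=np.clip(im[:,:,2]-np.maximum(im[:,:,0],im[:,:,1])-12,0,None)
P=[]
for y in range(148,205):
    w=np.clip(np.median(g[y,160:215])-20-g[y,160:215],0,None)
    if w.sum()>20:P.append((y,(w*np.arange(160,215)).sum()/w.sum()))
P=np.array(P);k=np.polyfit(P[:,0],P[:,1],1)
for y in range(84,146,4):
    w=red[y,155:215]; m=w.sum()
    print(y,m.round(),((w*np.arange(155,215)).sum()/max(m,1)).round(1),np.polyval(k,y).round(1))
E
```

```text
84 2612.0 176.6 180.2
88 3039.0 174.5 180.6
92 3201.0 172.5 180.9
96 3084.0 171.3 181.3
100 2563.0 170.3 181.6
104 1855.0 169.1 182.0
108 1101.0 167.9 182.4
112 657.0 167.2 182.7
116 377.0 168.4 183.1
120 257.0 172.9 183.4
124 244.0 177.5 183.8
128 256.0 178.8 184.2
132 241.0 178.0 184.5
136 186.0 177.2 184.9
140 92.0 176.4 185.2
144 10.0 175.6 185.6
```

The offset between pointer and mark in the two views comes from the pointer standing about 2 mm proud of the dial. Solving both views together leaves about 0.2° of error. The notch is at (−0.0241, 0.0757) in y/z against the stud axis at (−0.025, 0.076), and contact is about 12 N. Handing in.

```bash
python3 -c "
from cell import workorder
print(workorder.sign_off())"
```

```text
the job is handed in; nothing more can be done
None
```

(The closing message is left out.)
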